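Swap the open tilt-out bin in the studio

TASK

I am done with the charcoal, so push the bin that is hanging open back until it clicks fully home. I need the thread now: tip the widest bin forward by its bar as far as it goes and leave it open.

Things in the scene. Friction and masses are not known exactly. Their poses are not given: they have to be found in the camera images.
- open_bar (a point): Centre of the black round handle bar (10 mm thick, 57 long, along y) of the narrow charcoal bin (85 mm wide) that starts tipped open. White bin in a plywood housing fixed to the table. Bar in the plane of the 8 mm front panel, 33 mm above its top edge, 165 mm from the bin's bottom front pivot, itself 12 mm above the table. z: pivot to bar; x: into the bin, away from the robot when shut.
- open_bin (a joint): Tilt of the charcoal bin on its pivot, rad: 0 fully home, 0.7 tipped towards the robot to its stop. The stiff pivot holds it where it is left. Over the last 0.1 rad it rides over a spring catch (about 4 N at the bar) and clicks home. Units stand turned by up to 0.2 rad.
- wide_bar (a point): Centre of the black round handle bar (10 mm thick, 102 long, along y) of the widest bin (130 mm, three thread cones in it), which starts shut; a second narrow bin, also shut, is not wanted. Built like the other: 165 mm from its pivot, so 177 mm above the table when shut, clear above the housing (133 mm). z: pivot to bar; x: into the bin, away from the robot when shut.
- wide_bin (a joint): Tilt of the wide thread bin, rad: 0 fully home (as it starts), 0.7 tipped towards the robot to its stop, with the bar 106 mm nearer the robot and 39 mm lower. A pull of about 5 N at the bar frees it from its spring catch; then the stiff pivot holds it where it is left.
Not all that is in view belongs to the job. What is shaped like the part that bears wide_bar but red or turquoise is not meant.

How it is judged:
At the end, for the whole second after the job is handed in: The charcoal bin is clicked home (tilt under 0.05 rad) and the wide bin is left tipped forward to within 10 degrees of its stop (tilt over 0.52 rad), both at rest (value of joint open_bin below 0.05 rad and value of joint wide_bin above 0.52 rad and velocity of joint open_bin between -0.1 and 0.1 rad/s and velocity of joint wide_bin between -0.1 and 0.1 rad/s); the robot touches nothing.
It also fails if it takes over 48 s, if anything falls off the work surface, if the arm or the gripper's body presses on something with over 40 N, if the wrist force passes 120 N, or if a joint passes its speed limit or range.

ROBOT

A 6-joint arm with a two-finger parallel gripper is mounted at the origin on the work surface. World frame = base frame: x ahead of the robot, y to its left, z up, the work surface at z = 0. Lengths are in m, angles in rad, forces in N, time in s.
With the tool pointing down it reaches from about 0.2 to 0.875 m from the base axis. Payload 3.4 kg.
Tool frame: the origin (TCP) lies between the finger pads; the fingertips stand manip.finger_overhang ahead of it and the grasp point (between the pads) lies 8 mm behind it (manip.finger_overhang is the distance from the TCP to the fingertips, in m); z points along the fingers, y is the line along which they close (so a half turn about z gives the same grasp; the last joint's range is limited). The gripper opens to 94 mm and grips with 3 to 60 N. Pads are 16 mm wide; open, the fingers measure 119 mm over their backs; the gripper's body (75 mm by 177 mm) begins 78 mm behind the grasp point.
Start: joints at [1.126, 0.276, 1.505, -0, 1.361, -0.121], TCP at [0.183, 0.545, 0.216] pointing down, gripper open.
Joint ranges: [-2.89, 2.89], [-0.75, 2.08], [0.22, 2.7], [-1.18, 4.32], [0.11, 2.71], [-2.7, 2.7]. Speed limits (rad/s): [2.57, 2.57, 3.14, 3.14, 3.14, 3.14].

INTERFACE

Orientations are given as a unit quaternion [w, x, y, z].
In Python, from cell import readout, snapshot, job, look_for, outline_of, manip gives the robot as it stands.
- The arm moves only by the tool arm_command, never from a script. Its argument "moves" is a list of rows, each an object of numbers: "dx", "dy", "dz": the shift along the world's x, y, z in cm; "wx", "wy", "wz": the turn, a rotation vector about the world's x, y, z in rad; "claw": the closure, from 0 (fully open) to 1 (shut). In form: [{"dx": .., "dy": .., "dz": .., "wx": .., "wy": .., "wz": .., "claw": ..}, ...]. A call has 1 to 5 rows; each row shifts and turns the commanded pose from where the row before left it; what a row does not reach is not made up. A row lasts 1/10 s, in which the tool goes at most 50 mm and 8.59 degrees, less where a joint would pass 70% of its speed; a pose out of reach is approached as far as the arm can. A call is refused whole if a number of a shift passes 5 or a number of a turn 0.15, either way. A call with a gripper value outside its range is refused whole. The fingers move at their own pace and stop on an object; the grip force is fixed at half the most. Time passes only in rows, so rows that do not move let the fingers close. It gives the time, the measured TCP pose, the force, the opening and the grip force at its end, in the units of the state.
- readout.observe(): the state, without advancing time (a new reading comes with each control period).
- snapshot(name): name is "scene" or "side" or "wrist"; returns a dict with "img" (480x640x3 uint8, blue, green, red), "z_map" (480x640 float32, m along the optical axis (not along the pixel's ray), 0 where there is no reading), "fx", "fy", "cx", "cy" (pixels), "origin" and "orientation" of the camera in the world. Camera axes: x right, y up, looking along -z (the intrinsics and any distortion apply to the point x, -y, -z); pixel columns grow to the right and rows downward; lengths in m; the calibration is good to about 2 mm. A picture is of the moment at which its call begins.
- job.hand_in(): hands the job in; it is judged then, once.
Trained networks look in a picture, given as the dict that the camera call returned (one of the last four; its "shot" number tells which), for a name from the list of things; names that differ only in an ending like _2 or _b are one class to them, and where a whole thing is asked for, a point or a joint stands for the part that bears it (a point fixed in the world has none). Each returns a list of dicts, best first, with "confidence" (0 to 1); they miss things now and then, are a little off and sometimes report something else, mostly with a low value. They report only what shows in the picture. A call takes as long as a camera call. They do not tell look-alikes from the thing itself.
- look_for(query, picture): "rect" ([left, top, width, height] in pixels, round what is visible of it).
- outline_of(query, picture): "pixels" (480x640 bool, what is visible of it) and "rect" ([left, top, width, height] in pixels, round what is visible of it).
The state is a dict: "time": time; "q": joint angles; "joint_vel": joint speeds; "joint_efforts": joint torques, N m; "ee_pos": TCP position; "orientation": TCP orientation; "force": force on the tool from outside, world axes, zero at the start; "ft_torque": the same for the moment, N m; "grip_width": finger opening in m; "finger_force": force on a finger pad.
Only numpy, scipy, OpenCV 4.12 (cv2) and the standard library are available. Lean on these libraries where they do the work, as an engineer would, in place of code of your own. Each camera call takes 0.05 s, during which the arm holds its last target. There are 200 camera calls.

## Working session

There is one attempt and no reset: what is moved stays moved. The work goes in short steps, Python scripts to look and compute and a tool call to move; the robot and the scene stay as the last step left them, time stands still between calls to the robot, and variables do not carry over. Pictures are saved under pics/ and viewed, at most 10 in all, crops included, and the job is handed in when it is done.

Besides the shell and the picture viewer there is one more tool, called after "Call:" as name(argument=value, ...) on one line, values as JSON. arm_command: Moves the arm, as the interface text tells. Its arguments: {"type":"object","properties":{"moves":{"type":"array","items":{"type":"object","properties":{"dx":{"type":"number"},"dy":{"type":"number"},"dz":{"type":"number"},"wx":{"type":"number"},"wy":{"type":"number"},"wz":{"type":"number"},"claw":{"type":"number"}}}}},"required":["moves"]}

```bash
mkdir -p pics
cat > h.py <<'E'
import numpy as np, cv2
from scipy.spatial.transform import Rotation as R
from cell import readout, snapshot, job, look_for, outline_of, manip
def rot(q): return R.from_quat([q[1],q[2],q[3],q[0]]).as_matrix()
def pts(p, mask):
    v,u=np.nonzero(mask & (p["z_map"]>0)); z=p["z_map"][v,u]
    c=np.stack([(u-p["cx"])/p["fx"]*z, -(v-p["cy"])/p["fy"]*z, -z],1)
    return c@rot(p["orientation"]).T+np.array(p["origin"]),u,v
E
python3 - <<'E'
from h import *
o=readout.observe(); print(o, manip.finger_overhang)
ims=[]
for n in ["scene","side"]:
    p=snapshot(n); im=p["img"].copy(); print(n,p["origin"],p["orientation"],p["fx"])
    for q in ["open_bar","wide_bar"]:
        for r in outline_of(q,p):
            P,u,v=pts(p,r["pixels"]); print(q,r["confidence"],r["rect"],len(P),np.median(P,0) if len(P) else '', P.min(0) if len(P) else '',P.max(0) if len(P) else '')
            x,y,w,h=map(int,r["rect"]); cv2.rectangle(im,(x,y),(x+w,y+h),(0,255,0) if q[0]=='o' else (255,0,255),1)
    cv2.imwrite(f"pics/{n}.png",im)
E
```

```text
{'time': 0.0, 'q': array([ 1.12602732e+00,  2.76572745e-01,  1.50610648e+00, -6.02839038e-06,
        1.36068124e+00, -1.20997884e-01]), 'joint_vel': array([ 2.08212910e-04,  3.58770836e-04,  2.12791928e-03, -8.34736976e-04,
       -4.45723121e-05,  4.26683085e-04]), 'joint_efforts': array([-9.57681114e-04, -4.04583478e+01, -2.37226939e+01,  6.98682829e-02,
        3.46502848e-02, -1.53550641e-04]), 'ee_pos': array([0.18270625, 0.54463424, 0.21562803]), 'orientation': array([-2.43890733e-04,  1.61178715e-01,  9.86924840e-01, -8.49597821e-04]), 'force': array([ 0.11703675,  0.09094797, -0.03630821]), 'ft_torque': array([-0.00088463,  0.01723091, -0.01044317]), 'finger_force': 0.0, 'grip_width': 0.09372831010740396} 0.011
scene [1.17277535 0.02721489 0.84842485] [0.69071212 0.28579059 0.24242372 0.6184426 ] 486.1620116508466
open_bar 0.97 [271.6, 227.9, 49.7, 89.9] 2837 [0.53999842 0.07651223 0.10438083] [ 0.32900886  0.03263793 -0.00431561] [0.6597756  0.12182639 0.16682097]
wide_bar 0.77 [89.8, 208.7, 69.2, 72.1] 2912 [ 0.44028032 -0.26786182  0.09471031] [ 0.22602929 -0.39102303 -0.
[... 545 characters left out ...]
5] [0.58587167 0.17066821 0.02271696] [0.72019102 0.47857902 0.18468122]
open_bar 0.6 [331.2, 233.4, 48.4, 51.7] 1120 [0.55737454 0.08110668 0.0976917 ] [0.48786088 0.03049229 0.00892175] [0.62366977 0.2537227  0.16833352]
wide_bar 0.82 [338.8, 185.2, 36.8, 62.1] 866 [0.60324086 0.24995256 0.09744282] [ 5.34544273e-01  9.27458798e-02 -1.06410335e-04] [0.72019102 0.47857902 0.18427193]
wide_bar 0.66 [362.7, 311.0, 65.0, 97.6] 3269 [ 0.4330572  -0.25450561  0.09239426] [ 0.42355198 -0.32590981 -0.00223641] [ 0.54629221 -0.0423048   0.18455267]
wide_bar 0.62 [193.6, 163.1, 39.2, 63.8] 516 [0.29447544 0.58055807 0.09933086] [ 0.26371323  0.46973053 -0.39702959] [0.45604474 1.55565643 0.18527428]
```

View pics/scene.png

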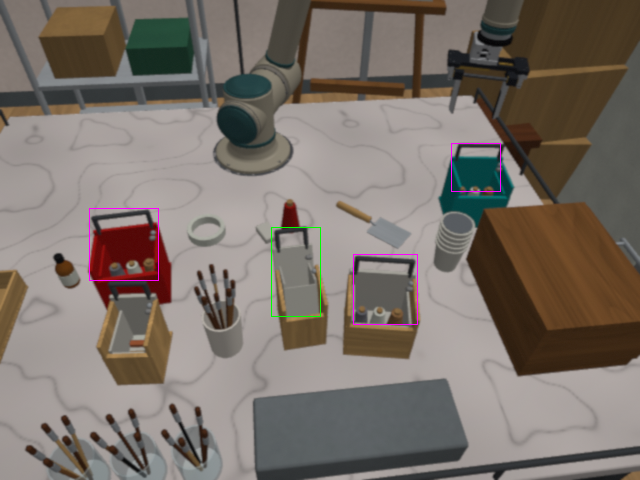

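View pics/side.png

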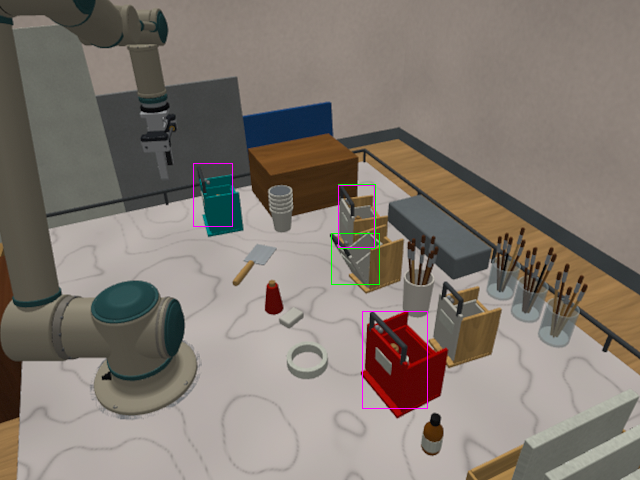

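Candidates for wide_bar are red (125,215), turquoise (477,150) and white in plywood (385,260). The narrow shut bin is at (130,290), and the open narrow bin has its bar at about (291,233). I choose the white bin in plywood at (385,260) as wide and (291,233) as open. Next I'll check that in a close crop and measure the bars.

Run:
```python
from h import *
ims=[]
for n,boxes in [("scene",{"open":(262,215,325,345),"wide":(342,245,425,355)}),("side",{"open":(325,225,405,295),"wide":(335,178,390,240)})]:
    p=snapshot(n); im=p["img"]; hsv=cv2.cvtColor(im,cv2.COLOR_BGR2HSV)
    for k,(a,b,c,d) in boxes.items():
        m=np.zeros((480,640),bool); m[b:d,a:c]=1
        dark=m&(im.max(2)<75)
        P,u,v=pts(p,dark); s=(P[:,2]>0.1)&(P[:,0]>.35)&(P[:,0]<.75); P=P[s];u=u[s];v=v[s]
        top=P[P[:,2]>P[:,2].max()-0.02] 
        ctr=np.median(top,0); q=top-top.mean(0); w,V=np.linalg.eigh(q.T@q)
        t=q@V[:,2]; print(n,k,len(P),len(top),ctr.round(4),"mean",top.mean(0).round(4),"axis",V[:,2].round(3),"extent",(top.mean(0)+V[:,2]*t.min()).round(4),(top.mean(0)+V[:,2]*t.max()).round(4), P[:,2].max())
        cr=im[b-5:d+5,a-5:c+5]; ims.append(cv2.resize(cr,(280,280),interpolation=cv2.INTER_CUBIC))
        # all pts heights
        A,u,v=pts(p,m); A=A[(A[:,2]>0.02)&(A[:,0]<.8)&(A[:,0]>.3)]
        for lo in (.1,.12,.14):
            B=A[(A[:,2]>lo)&(A[:,2]<lo+.02)]
            if len(B): print("  z",lo,B.min(0).round(3),B.max(0).round(3))
cv2.imwrite("pics/crop.png",np.vstack([np.hstack(ims[:2]),np.hstack(ims[2:])]))
p=snapshot("scene")
for nm,(a,b,c,d) in {"redcone":(278,196,302,232),"eraser":(254,222,275,245),"brushcup":(190,260,245,360),"cups":(430,210,478,272),"trowel":(333,198,415,250)}.items():
    m=np.zeros((480,640),bool); m[b:d,a:c]=1
    A,_,_=pts(p,m); A=A[A[:,2]>.008]; print(nm,A.min(0).round(3),A.max(0).round(3))
```

```text
scene open 242 170 [0.4979 0.0701 0.1622] mean [0.4982 0.0707 0.1607] axis [ 0.071 -0.997  0.007] extent [0.4959 0.102  0.1605] [0.5004 0.0391 0.1609] 0.16804744637607294
  z 0.1 [0.513 0.033 0.1  ] [0.669 0.118 0.12 ]
  z 0.12 [0.502 0.033 0.12 ] [0.669 0.122 0.14 ]
  z 0.14 [0.494 0.038 0.14 ] [0.512 0.105 0.16 ]
scene wide 327 245 [0.6073 0.2333 0.1799] mean [0.6069 0.2341 0.1788] axis [-0.183 -0.983 -0.001] extent [0.6169 0.2875 0.1789] [0.5972 0.1816 0.1788] 0.1845187219719302
  z 0.1 [0.596 0.155 0.1  ] [0.712 0.292 0.12 ]
  z 0.12 [0.592 0.155 0.12 ] [0.713 0.299 0.14 ]
  z 0.14 [0.59  0.175 0.14 ] [0.62  0.298 0.16 ]
side open 121 73 [0.4918 0.0592 0.1623] mean [0.4924 0.0627 0.161 ] axis [ 0.113 -0.993 -0.037] extent [0.4883 0.0987 0.1623] [0.4956 0.0344 0.1599] 0.1672561867115704
  z 0.1 [ 0.51  -0.055  0.1  ] [0.687 0.199 0.12 ]
  z 0.12 [0.499 0.029 0.12 ] [0.665 0.17  0.14 ]
  z 0.14 [0.488 0.034 0.141] [0.509 0.1   0.16 ]
side wide 167 105 [0.6003 0.2286 0.1797] mean [0.5969 0.2243 0.1782] axis [-0.385 -0.922 -0.041] extent [0.6223 0.2851 0.1809] [0.5262 0.0551 0.1707] 0.1844956139289876
  z 0.1 [0.563 0.093 0.1  ] [0.712 0.479 0.12 ]
  z 0.12 [0.563 0.078 0.12 ] [0.709 0.299 0.139]
  z 0.14 [0.588 0.174 0.14 ] [0.617 0.291 0.16 ]
redcone [0.315 0.046 0.008] [0.501 0.103 0.168]
eraser [ 0.317 -0.002  0.008] [0.499 0.041 0.162]
brushcup [ 0.606 -0.105  0.008] [ 0.677 -0.036  0.208]
cups [0.312 0.39  0.008] [0.529 0.541 0.135]
trowel [0.261 0.204 0.008] [0.349 0.329 0.023]
```

View pics/crop.png

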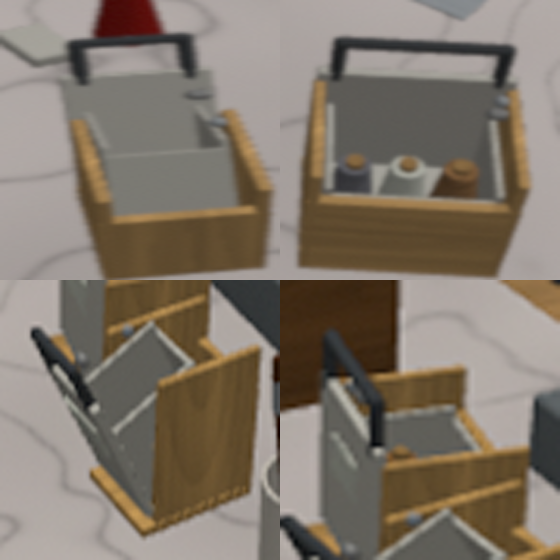

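The crops confirm the choice. The white plywood bin with three cones has its bar at about (0.607, 0.234, 0.179), yaw −0.185. The open narrow bin's bar is at about (0.495, 0.068, 0.161), yaw +0.08. I'll use closed fingers to push the open bar and later to hook the wide bar from behind.

Call:
arm_command(moves=[{"dz": 4, "claw": 1}, {"dx": 1.9, "dy": -3.4, "wz": 0.03, "claw": 1}, {"dx": 1.9, "dy": -3.4, "wz": 0.03, "claw": 1}, {"dx": 1.9, "dy": -3.4, "wz": 0.03, "claw": 1}, {"dx": 1.9, "dy": -3.4, "wz": 0.03, "claw": 1}])

```text
$.moves[0]: bad value
```

Call:
arm_command(moves=[{"dx": 1.9, "dy": -3.4, "wz": 0.03, "claw": 1}, {"dx": 1.9, "dy": -3.4, "wz": 0.03, "claw": 1}, {"dx": 1.9, "dy": -3.4, "wz": 0.03, "claw": 1}, {"dx": 1.9, "dy": -3.4, "wz": 0.03, "claw": 1}, {"dx": 1.9, "dy": -3.4, "wz": 0.03, "claw": 1}])

```text
$.moves[0]: bad value
```

Call:
arm_command(moves=[{"dx": 1.9, "dy": -3.4, "wz": 0.03, "claw": 1}, {"dx": 1.9, "dy": -3.4, "wz": 0.03, "claw": 1}, {"dx": 1.9, "dy": -3.4, "wz": 0.03, "claw": 1}, {"dx": 1.9, "dy": -3.4, "wz": 0.03, "claw": 1}, {"dx": 1.9, "dy": -3.4, "wz": 0.03, "claw": 1}])

```text
$.moves[0]: bad value
```

Call:
arm_command(moves=[{"dx": 0, "dy": 0, "dz": 4, "wx": 0, "wy": 0, "wz": 0, "claw": 1}, {"dx": 1.9, "dy": -3.4, "dz": 0, "wx": 0, "wy": 0, "wz": 0.03, "claw": 1}, {"dx": 1.9, "dy": -3.4, "dz": 0, "wx": 0, "wy": 0, "wz": 0.03, "claw": 1}, {"dx": 1.9, "dy": -3.4, "dz": 0, "wx": 0, "wy": 0, "wz": 0.03, "claw": 1}, {"dx": 1.9, "dy": -3.4, "dz": 0, "wx": 0, "wy": 0, "wz": 0.03, "claw": 1}])

```text
time: 0.95
ee_pos: [0.2594, 0.4079, 0.2567]
orientation: [0.0, 0.101, 0.995, 0.0]
force: [1.0, 0.3, 0.3]
grip_width: 0.0572
finger_force: 0.0
```

Call:
arm_command(moves=[{"dx": 1.9, "dy": -3.4, "dz": 0, "wx": 0, "wy": 0, "wz": 0.03, "claw": 1}, {"dx": 1.9, "dy": -3.4, "dz": 0, "wx": 0, "wy": 0, "wz": 0.03, "claw": 1}, {"dx": 1.9, "dy": -3.4, "dz": 0, "wx": 0, "wy": 0, "wz": 0.03, "claw": 1}, {"dx": 1.9, "dy": -3.4, "dz": 0, "wx": 0, "wy": 0, "wz": 0.03, "claw": 1}, {"dx": 1.9, "dy": -3.4, "dz": 0, "wx": 0, "wy": 0, "wz": 0.03, "claw": 1}])

```text
time: 1.45
ee_pos: [0.3544, 0.2378, 0.2568]
orientation: [0.0, 0.026, 1.0, 0.0]
force: [0.0, -0.2, -0.1]
grip_width: 0.017
finger_force: 0.0
```

Call:
arm_command(moves=[{"dx": 1.9, "dy": -3.4, "dz": 0, "wx": 0, "wy": 0, "wz": 0.03, "claw": 1}, {"dx": 1.9, "dy": -3.4, "dz": 0, "wx": 0, "wy": 0, "wz": 0.03, "claw": 1}, {"dx": 1.9, "dy": -3.4, "dz": 0, "wx": 0, "wy": 0, "wz": 0.03, "claw": 1}, {"dx": 1.9, "dy": -3.4, "dz": 0, "wx": 0, "wy": 0, "wz": 0.03, "claw": 1}, {"dx": 1.9, "dy": -3.4, "dz": 0, "wx": 0, "wy": 0, "wz": 0.03, "claw": 1}])

```text
time: 1.95
ee_pos: [0.4495, 0.0676, 0.2567]
orientation: [0.0, -0.049, 0.999, 0.0]
force: [1.6, 0.5, -0.5]
grip_width: 0.0009
finger_force: 0.0
```

Call:
arm_command(moves=[{"dx": 0, "dy": 0, "dz": -3.3, "wx": 0, "wy": 0, "wz": 0, "claw": 1}, {"dx": 0, "dy": 0, "dz": -3.3, "wx": 0, "wy": 0, "wz": 0, "claw": 1}, {"dx": 0, "dy": 0, "dz": -3.2, "wx": 0, "wy": 0, "wz": 0, "claw": 1}, {"dx": 1, "dy": 0.1, "dz": 0, "wx": 0, "wy": 0, "wz": 0, "claw": 1}, {"dx": 1, "dy": 0.1, "dz": 0, "wx": 0, "wy": 0, "wz": 0, "claw": 1}])

```text
time: 2.45
ee_pos: [0.4702, 0.0712, 0.1591]
orientation: [0.0, -0.048, 0.999, 0.0]
force: [0.2, -0.2, -0.0]
grip_width: 0.0009
finger_force: 0.0
```

Call:
arm_command(moves=[{"dx": 0.7, "dy": 0.05, "dz": 0, "wx": 0, "wy": 0, "wz": 0, "claw": 1}, {"dx": 0.7, "dy": 0.05, "dz": 0, "wx": 0, "wy": 0, "wz": 0, "claw": 1}, {"dx": 0.7, "dy": 0.05, "dz": 0.1, "wx": 0, "wy": 0, "wz": 0, "claw": 1}, {"dx": 0.7, "dy": 0.05, "dz": 0.1, "wx": 0, "wy": 0, "wz": 0, "claw": 1}, {"dx": 0.7, "dy": 0.05, "dz": 0.1, "wx": 0, "wy": 0, "wz": 0, "claw": 1}])

```text
time: 2.95
ee_pos: [0.5047, 0.0737, 0.162]
orientation: [0.0, -0.048, 0.999, 0.0]
force: [-2.6, -0.1, 1.1]
grip_width: 0.0002
finger_force: 0.8
```

Call:
arm_command(moves=[{"dx": 0.7, "dy": 0.05, "dz": 0.1, "wx": 0, "wy": 0, "wz": 0, "claw": 1}, {"dx": 0.7, "dy": 0.05, "dz": 0.1, "wx": 0, "wy": 0, "wz": 0, "claw": 1}, {"dx": 0.7, "dy": 0.05, "dz": 0.1, "wx": 0, "wy": 0, "wz": 0, "claw": 1}, {"dx": 0.7, "dy": 0.05, "dz": 0.1, "wx": 0, "wy": 0, "wz": 0, "claw": 1}, {"dx": 0.7, "dy": 0.05, "dz": 0, "wx": 0, "wy": 0, "wz": 0, "claw": 1}])

```text
time: 3.45
ee_pos: [0.535, 0.076, 0.1651]
orientation: [-0.005, -0.048, 0.999, -0.0]
force: [-6.4, -0.4, 3.5]
grip_width: -0.0002
finger_force: 3.0
```

Call:
arm_command(moves=[{"dx": 0.3, "dy": 0, "dz": 0, "wx": 0, "wy": 0, "wz": 0, "claw": 1}, {"dx": 0.3, "dy": 0, "dz": 0, "wx": 0, "wy": 0, "wz": 0, "claw": 1}, {"dx": 0.3, "dy": 0, "dz": 0, "wx": 0, "wy": 0, "wz": 0, "claw": 1}, {"dx": 0.3, "dy": 0, "dz": 0, "wx": 0, "wy": 0, "wz": 0, "claw": 1}])

```text
time: 3.85
ee_pos: [0.5511, 0.0762, 0.1655]
orientation: [-0.0, -0.048, 0.999, 0.0]
force: [-4.0, 0.2, 4.3]
grip_width: 0.0005
finger_force: 2.7
```

Call:
arm_command(moves=[{"dx": 0.2, "dy": 0, "dz": 0, "wx": 0, "wy": 0, "wz": 0, "claw": 1}, {"dx": 0.2, "dy": 0, "dz": 0, "wx": 0, "wy": 0, "wz": 0, "claw": 1}])

```text
time: 4.05
ee_pos: [0.5513, 0.0762, 0.1653]
orientation: [-0.004, -0.048, 0.999, 0.0]
force: [-11.8, 0.6, 7.7]
grip_width: 0.0006
finger_force: 5.6
```

Call:
arm_command(moves=[{"dx": 0.2, "dy": 0, "dz": 0, "wx": 0, "wy": 0, "wz": 0, "claw": 1}, {"dx": 0.2, "dy": 0, "dz": 0, "wx": 0, "wy": 0, "wz": 0, "claw": 1}])

```text
time: 4.25
ee_pos: [0.5515, 0.0762, 0.1653]
orientation: [-0.008, -0.048, 0.999, 0.0]
force: [-18.2, -0.1, 13.4]
grip_width: 0.0002
finger_force: 9.2
```

Run:
```python
from h import *
o=readout.observe(); print(o["ee_pos"],o["force"])
p=snapshot("side"); im=p["img"]
cv2.imwrite("pics/push1.png",cv2.resize(im[150:300,290:430],None,fx=4,fy=4,interpolation=cv2.INTER_CUBIC))
```

```text
[0.55145808 0.07617194 0.1653206 ] [-18.19508881  -0.07166346  13.42176935]
```

View pics/push1.png

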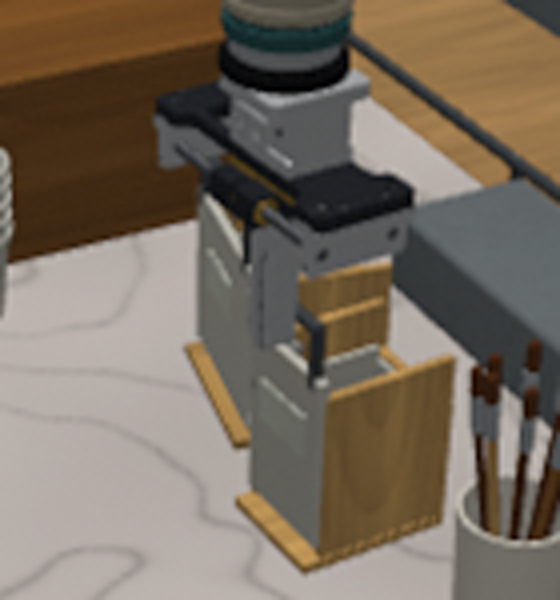

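Charcoal bin is against its hard stop: 18 N gave no further travel, and the panel stands vertical. Backing off and going to the wide bar.

Call:
arm_command(moves=[{"dx": -2, "dy": -0.2, "dz": 0, "wx": 0, "wy": 0, "wz": 0, "claw": 1}, {"dx": -3, "dy": -0.3, "dz": 0, "wx": 0, "wy": 0, "wz": 0, "claw": 1}, {"dx": 0, "dy": 0, "dz": 4, "wx": 0, "wy": 0, "wz": 0, "claw": 1}, {"dx": 0, "dy": 0, "dz": 4, "wx": 0, "wy": 0, "wz": 0, "claw": 1}, {"dx": 0, "dy": 0, "dz": 3, "wx": 0, "wy": 0, "wz": 0, "claw": 1}])

```text
time: 4.8
ee_pos: [0.51, 0.071, 0.2779]
orientation: [0.002, -0.048, 0.999, -0.0]
force: [0.9, 0.8, 0.2]
grip_width: 0.0003
finger_force: 0.0
```

Run:
```python
from h import *
p=snapshot("side"); im=p["img"]
cv2.imwrite("pics/push2.png",cv2.resize(im[150:300,290:430],None,fx=4,fy=4,interpolation=cv2.INTER_CUBIC))
p=snapshot("scene"); im=p["img"]
for k,(a,b,c,d) in {"open":(262,215,325,345),"wide":(342,245,425,355)}.items():
    m=np.zeros((480,640),bool); m[b:d,a:c]=1
    P,u,v=pts(p,m&(im.max(2)<75)); P=P[(P[:,2]>.1)&(P[:,2]<.2)]
    top=P[P[:,2]>P[:,2].max()-.02]; print(k,len(top),top.mean(0).round(4),P.max(0).round(4),P.min(0).round(4))
```

```text
open 156 [0.5699 0.0749 0.1781] [0.5751 0.1059 0.1845] [0.5648 0.0436 0.1339]
wide 239 [0.6069 0.2341 0.1785] [0.6201 0.2879 0.185 ] [0.5947 0.1814 0.1346]
```

Call:
arm_command(moves=[{"dx": 2.5, "dy": 3.2, "dz": 0, "wx": 0, "wy": 0, "wz": -0.055, "claw": 1}, {"dx": 2.5, "dy": 3.2, "dz": 0, "wx": 0, "wy": 0, "wz": -0.055, "claw": 1}, {"dx": 2.5, "dy": 3.2, "dz": 0, "wx": 0, "wy": 0, "wz": -0.055, "claw": 1}, {"dx": 2.5, "dy": 3.2, "dz": 0, "wx": 0, "wy": 0, "wz": -0.055, "claw": 1}, {"dx": 2.4, "dy": 3, "dz": 0, "wx": 0, "wy": 0, "wz": -0.055, "claw": 1}])

```text
time: 5.4
ee_pos: [0.6342, 0.2306, 0.2741]
orientation: [-0.0, 0.09, 0.996, -0.0]
force: [0.2, 0.1, 0.4]
grip_width: 0.0004
finger_force: 0.0
```

Call:
arm_command(moves=[{"dx": 0, "dy": 0, "dz": -3.5, "wx": 0, "wy": 0, "wz": 0, "claw": 1}, {"dx": 0, "dy": 0, "dz": -3.5, "wx": 0, "wy": 0, "wz": 0, "claw": 1}, {"dx": 0, "dy": 0, "dz": -3.5, "wx": 0, "wy": 0, "wz": 0, "claw": 1}])

```text
time: 5.7
ee_pos: [0.6333, 0.2295, 0.1679]
orientation: [0.0, 0.089, 0.996, -0.0]
force: [0.5, 0.1, -0.4]
grip_width: 0.0009
finger_force: 0.0
```

Run:
```python
from h import *
a=snapshot("side")["img"]; b=snapshot("scene")["img"]
cv2.imwrite("pics/hook.png",np.hstack([cv2.resize(i,(400,400),interpolation=cv2.INTER_CUBIC) for i in (a[140:280,300:440],b[190:370,260:440])]))
```

```text
(no output)
```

View pics/hook.png

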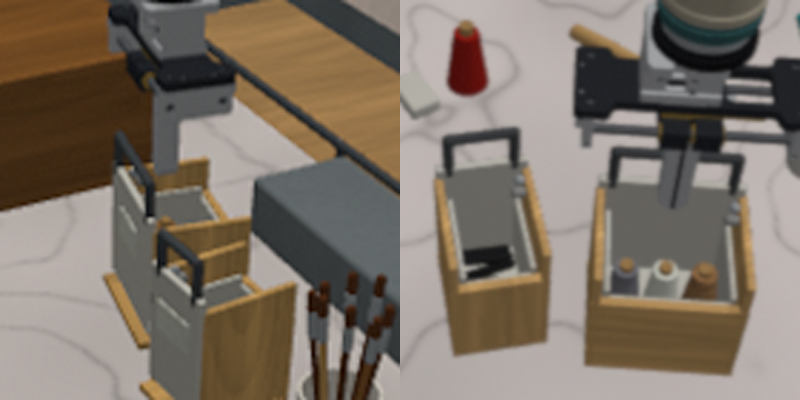

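The charcoal bin is shut. The closed fingers (right crop, 680,190) stand behind the wide bar (675,155) with room to spare. Pulling now.

Call:
arm_command(moves=[{"dx": -0.9, "dy": 0.17, "dz": 0.3, "wx": 0, "wy": 0, "wz": 0, "claw": 1}, {"dx": -0.9, "dy": 0.17, "dz": 0.2, "wx": 0, "wy": 0, "wz": 0, "claw": 1}, {"dx": -0.9, "dy": 0.17, "dz": 0, "wx": 0, "wy": 0, "wz": 0, "claw": 1}, {"dx": -0.9, "dy": 0.17, "dz": -0.1, "wx": 0, "wy": 0, "wz": 0, "claw": 1}, {"dx": -0.9, "dy": 0.17, "dz": -0.2, "wx": 0, "wy": 0, "wz": 0, "claw": 1}])

```text
time: 6.3
ee_pos: [0.588, 0.2381, 0.1748]
orientation: [0.002, 0.089, 0.996, 0.001]
force: [0.8, -0.1, 1.2]
grip_width: 0.0006
finger_force: 0.7
```

Call:
arm_command(moves=[{"dx": -0.9, "dy": 0.17, "dz": -0.2, "wx": 0, "wy": 0, "wz": 0, "claw": 1}, {"dx": -0.9, "dy": 0.17, "dz": -0.3, "wx": 0, "wy": 0, "wz": 0, "claw": 1}, {"dx": -0.9, "dy": 0.17, "dz": -0.3, "wx": 0, "wy": 0, "wz": 0, "claw": 1}, {"dx": -0.9, "dy": 0.17, "dz": -0.4, "wx": 0, "wy": 0, "wz": 0, "claw": 1}, {"dx": -0.9, "dy": 0.17, "dz": -0.5, "wx": 0, "wy": 0, "wz": 0, "claw": 1}])

```text
time: 6.8
ee_pos: [0.542, 0.2463, 0.155]
orientation: [-0.0, 0.089, 0.996, -0.0]
force: [1.1, -0.7, 0.2]
grip_width: 0.0003
finger_force: 0.4
```

Call:
arm_command(moves=[{"dx": -0.6, "dy": 0.11, "dz": -0.4, "wx": 0, "wy": 0, "wz": 0, "claw": 1}, {"dx": -0.6, "dy": 0.11, "dz": -0.4, "wx": 0, "wy": 0, "wz": 0, "claw": 1}, {"dx": -0.6, "dy": 0.11, "dz": -0.4, "wx": 0, "wy": 0, "wz": 0, "claw": 1}, {"dx": -0.4, "dy": 0.07, "dz": -0.3, "wx": 0, "wy": 0, "wz": 0, "claw": 1}])

```text
time: 7.2
ee_pos: [0.5203, 0.2502, 0.14]
orientation: [-0.0, 0.089, 0.996, -0.0]
force: [0.9, -0.3, -0.2]
grip_width: 0.0005
finger_force: 0.3
```

Call:
arm_command(moves=[{"dx": -0.3, "dy": 0.05, "dz": -0.2, "wx": 0, "wy": 0, "wz": 0, "claw": 1}, {"dx": -0.3, "dy": 0.05, "dz": -0.1, "wx": 0, "wy": 0, "wz": 0, "claw": 1}])

```text
time: 7.4
ee_pos: [0.5151, 0.2511, 0.1372]
orientation: [0.0, 0.089, 0.996, -0.0]
force: [1.6, -0.7, -0.6]
grip_width: 0.0005
finger_force: 0.9
```

Run:
```python
from h import *
a=snapshot("side")["img"]; b=snapshot("scene")["img"]
cv2.imwrite("pics/pull.png",np.hstack([cv2.resize(i,(400,400),interpolation=cv2.INTER_CUBIC) for i in (a[140:280,300:440],b[190:370,260:440])]))
```

```text
(no output)
```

View pics/pull.png

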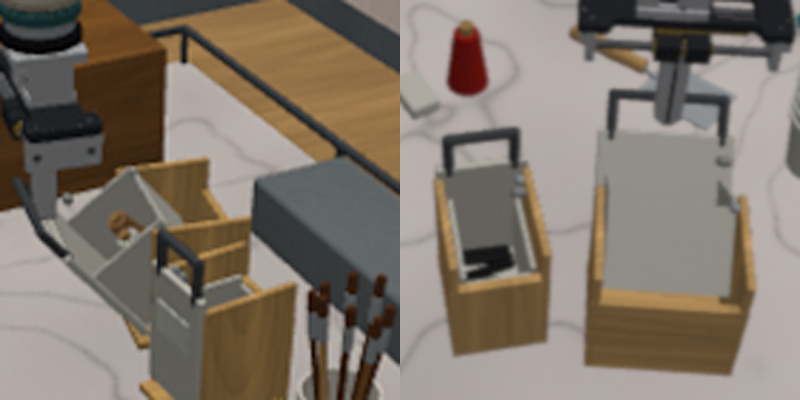

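The wide bin is tipped far forward (left crop, bar at 45,225) and the charcoal bin stays shut. Pulling a touch more to find the stop.

Call:
arm_command(moves=[{"dx": -0.3, "dy": 0.05, "dz": -0.1, "wx": 0, "wy": 0, "wz": 0, "claw": 1}, {"dx": -0.3, "dy": 0.05, "dz": -0.1, "wx": 0, "wy": 0, "wz": 0, "claw": 1}])

```text
time: 7.7
ee_pos: [0.5125, 0.2517, 0.1366]
orientation: [0.004, 0.089, 0.996, 0.0]
force: [8.9, -3.0, 2.0]
grip_width: 0.0003
finger_force: 4.6
```

Call:
arm_command(moves=[{"dx": -0.2, "dy": 0.04, "dz": 0, "wx": 0, "wy": 0, "wz": 0, "claw": 1}, {"dx": -0.2, "dy": 0.04, "dz": 0, "wx": 0, "wy": 0, "wz": 0, "claw": 1}])

```text
time: 7.9
ee_pos: [0.5124, 0.2517, 0.1368]
orientation: [0.008, 0.089, 0.996, -0.0]
force: [15.0, -5.9, -6.0]
grip_width: 0.0008
finger_force: 8.0
```

Stop reached (15 N, no travel). Release and lift clear.

Call:
arm_command(moves=[{"dx": 0.6, "dy": -0.1, "dz": 0.1, "wx": 0, "wy": 0, "wz": 0, "claw": 1}, {"dx": 0.5, "dy": -0.1, "dz": 0.5, "wx": 0, "wy": 0, "wz": 0, "claw": 1}, {"dx": 0, "dy": 0, "dz": 3, "wx": 0, "wy": 0, "wz": 0, "claw": 1}, {"dx": 0, "dy": 0, "dz": 4, "wx": 0, "wy": 0, "wz": 0, "claw": 1}, {"dx": 0, "dy": 0, "dz": 4, "wx": 0, "wy": 0, "wz": 0, "claw": 1}])

```text
time: 8.4
ee_pos: [0.5146, 0.2509, 0.2525]
orientation: [-0.002, 0.089, 0.996, -0.0]
force: [0.4, 0.5, -0.2]
grip_width: 0.0003
finger_force: 0.0
```

Call:
arm_command(moves=[{"dx": -3, "dy": 0, "dz": 2, "wx": 0, "wy": 0, "wz": 0, "claw": 1}, {"dx": -4, "dy": 0, "dz": 0, "wx": 0, "wy": 0, "wz": 0, "claw": 1}, {"dx": -4, "dy": 0, "dz": 0, "wx": 0, "wy": 0, "wz": 0, "claw": 1}, {"dx": -4, "dy": 0, "dz": 0, "wx": 0, "wy": 0, "wz": 0, "claw": 1}, {"dx": 0, "dy": 0, "dz": 0, "wx": 0, "wy": 0, "wz": 0, "claw": 1}])

```text
time: 8.9
ee_pos: [0.3602, 0.2505, 0.2721]
orientation: [-0.002, 0.088, 0.996, 0.0]
force: [1.1, -0.0, -0.6]
grip_width: 0.0007
finger_force: 0.0
```

Run:
```python
from h import *
p=snapshot("scene"); b=p["img"]; a=snapshot("side")["img"]
for k,(x,y,c,d) in {"open":(275,245,325,300),"wide":(330,220,395,260)}.items():
    m=np.zeros((480,640),bool); m[y:d,x:c]=1
    P,u,v=pts(p,m&(b.max(2)<75)); P=P[(P[:,2]>.11)&(P[:,2]<.2)]
    top=P[P[:,2]>P[:,2].max()-.015]; print(k,len(top),top.mean(0).round(4),P.max(0).round(4))
cv2.imwrite("pics/end.png",np.hstack([cv2.resize(i,(400,400),interpolation=cv2.INTER_CUBIC) for i in (a[140:280,300:440],b[190:370,260:440])]))
```

```text
open 146 [0.5697 0.0744 0.1791] [0.575  0.1059 0.1849]
wide 150 [0.5002 0.2379 0.14  ] [0.5203 0.2813 0.1451]
```

View pics/end.png

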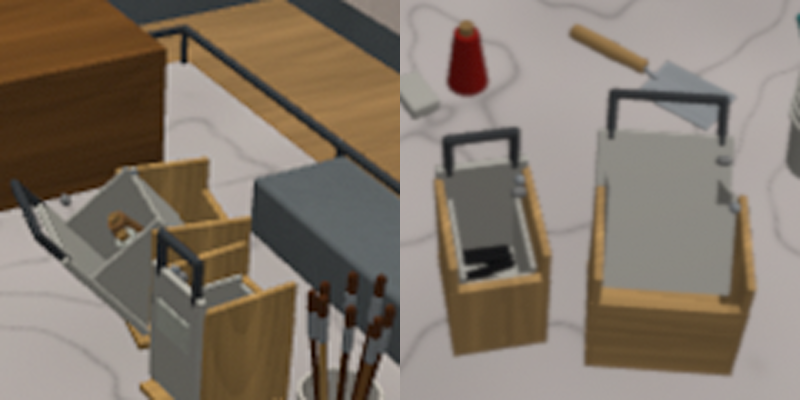

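The wide bin stays at its stop with the bar at z ≈ 0.14 m. The charcoal bin is home with its bar at z ≈ 0.179 m, and the arm is clear.

```bash
python3 -c "
from cell import job; print(job.hand_in())"
```

```text
the job is handed in; nothing more can be done
None
```

The charcoal bin is pushed fully home, the wide thread bin is tipped forward to its stop and left open, and the job is handed in with the arm clear; the hand-in returned no verdict.

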